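# Seat the keyed hub of the bench turntable and cap it

### The arm

A 7-joint arm with a two-finger parallel gripper is mounted at the origin on a cart in front of the work surface, level with it; the furniture and walls round the work are solid. World frame = base frame: x ahead of the robot, y to its left, z up, the work surface at z = 0. Lengths are in mm, angles in rad, forces in N, time in s.
With the tool pointing down it reaches from about 400 to 750 mm from the base axis. Payload 19.5 kg.
Tool frame: the origin (TCP) lies between the finger pads; the fingertips stand 17 mm ahead of it and the grasp point (between the pads) lies 2 mm behind it (nose_length is the z of the fingertips in the tool frame, in mm); z points along the fingers, y is the line along which they close (so a half turn about z gives the same grasp; the last joint's range is limited). The gripper opens to 85 mm and grips with 20 to 120 N. Pads are 22 mm wide; open, the fingers measure 114 mm over their backs; the gripper's body (76 mm by 85 mm) begins 54 mm behind the grasp point. The pads swing forward as they close: fully open they stand 13 mm farther back than shut.
Start: joints at [1.185, 0.707, -0.028, 1.485, 0.022, 0.951, -0.075], TCP at [193.806, -541.328, 248.268] pointing down, gripper open.
Joint ranges: [-2.71, 2.71], [-0.32, 2.16], [-1.57, 1.52], [0, 2.45], [-1.46, 4.6], [0, 2.02], [-2.83, 2.83]. Speed limits (rad/s): [1.89, 1.89, 2.57, 2.57, 3.01, 3.01, 3.01].

### API

Orientations are given as a rotation vector (axis times angle).
In Python, from workcell import get_state, camera, sign_off, search_frame, nose_length gives the robot as it stands. The module is installed in compiled form; this text tells all that it offers.
- The arm moves only by the tool send_rows, never from a script. Its argument "moves" is one flat list of numbers, 7 for each row, row after row: the turn, a rotation vector about the tool's x, y, z in units of 6 degrees (1.0 is 6 degrees), then the shift along the tool's x, y, z in units of 40 mm (1.0 is 40 mm), then the opening, from 0 (shut) to 1 (fully open). In form: [wx, wy, wz, dx, dy, dz, hand, wx, wy, wz, dx, dy, dz, hand, ...]. A call has 1 to 12 rows; each row shifts and turns the commanded pose from where the row before left it, along the tool's axes as they then stand; what a row does not reach is not made up. A row lasts 1/12 s, in which the tool goes at most 41.7 mm and 7.16 degrees, less where a joint would pass 70% of its speed; a pose out of reach is approached as far as the arm can. A call is refused whole if a number of a shift passes 1 or a number of a turn 1, either way. A call with a gripper value outside its range is refused whole. The fingers move at their own pace and stop on an object; "squeeze" is the grip in N (left out, the last holds). Time passes only in rows, so rows that do not move let the fingers close. It gives the time, the measured TCP pose, the force, the opening and the grip force at its end, in the units of the state.
- get_state(): the state, without advancing time (a new reading comes with each control period).
- camera(name): name is "scene" or "top"; returns a dict with "color" (384x512x3 uint8, blue, green, red), "camera_matrix" (3x3 intrinsics, pixels), "k1" (the pictures are not rectified: a ray, as slopes to the right and down, at radius r is drawn at 1 + k1 r^2 times it, then the intrinsics apply), "xyz" and "attitude" of the camera in the world. Camera axes: x right, y up, looking along -z (the intrinsics and any distortion apply to the point x, -y, -z); pixel columns grow to the right and rows downward; lengths in mm; the calibration is good to about 2 mm. A picture is of the moment at which its call begins. There is no depth.
- sign_off(): hands the job in; it is judged then, once.
Trained networks look in a picture, given as the dict that the camera call returned (one of the last four; its "shot" number tells which), for a name from the list of things; names that differ only in an ending like _2 or _b are one class to them, and where a whole thing is asked for, a point or a joint stands for the part that bears it (a point fixed in the world has none). Each returns a list of dicts, best first, with "score" (0 to 1); they miss things now and then, are a little off and sometimes report something else, mostly with a low value. They report only what shows in the picture. A call takes as long as a camera call. They do not tell look-alikes from the thing itself.
- search_frame(thing, picture): "pixel" ([row, column] in pixels, amid what is visible of it).
The state is a dict: "clock": time; "q": joint angles; "qvel": joint speeds; "effort": joint torques, N m; "position": TCP position; "eef_rot": TCP orientation; "force": force on the tool from outside, world axes, zero at the start; "wrist_torque": the same for the moment, N m; "opening": finger opening in mm; "grip_force": force on a finger pad.
Only numpy, scipy, OpenCV 4.12 (cv2) and the standard library are available. Lean on these libraries where they do the work, as an engineer would, in place of code of your own. Each camera call takes 0.05 s, during which the arm holds its last target. There are 200 camera calls.

### The job

The metal hub of the bench turntable has been put on its shaft out of line, so its two inner tabs ride on top of the shaft's shoulder: turn the hub until the tabs drop into the keyways and it sits fully down on the stand. Then set the wooden cap on the hub, spigot in the hub's mouth, so that it sits level on the rim; lower it gently, do not drop it. Leave the jar, the tape roll and the leather block where they are.

Things in the scene. Friction and masses are not known exactly. Their poses are not given: they have to be found in the camera images.
- stand: Turntable stand, fixed: grey plate 170 (own x) x 110 (own y) x 14 mm, in its middle a dark bearing ring (radius 32 mm, top 18 mm above the bench) and an upright steel shaft. Two keyways in the shaft face along the stand's own +x and -x, i.e. along the plate's long side. Origin: centre of the underside, on the shaft's axis, at bench height; z up.
- shoulder (a point): Centre of the shaft's shoulder, 56 mm above the bench. Below it the shaft has radius 17 mm, above it a thin pilot of radius 10 mm goes on to 64 mm. The keyways are open-topped grooves 15 mm wide, cut in to the pilot's radius, from the shoulder down to the bearing ring. Axes as the stand's.
- hub: Loose aluminium tube, 56 mm tall, outer radius 27 mm, about 0.35 kg; bore radius 18.5 mm. Two lugs at its foot (14 mm wide, 10 mm tall) reach out to 47 mm from the axis along its own +x and -x, the same way as its two inner tabs. Starts with the underside 42 mm above the bench, 0.45 to 1.57 rad off the nearer fit, to either side. Origin: centre of its underside; z up.
- hub_tabs (a point): On the hub's axis, 14 mm above its underside: lower face of the two inner tabs (12 mm wide, 12 mm tall, in to 11.5 mm from the axis, along own +x and -x). They lie on the shoulder at the start. It fits either way round; within about 0.1 rad of the fit the tabs drop in and the hub comes down 24 mm onto the bearing ring (underside 18 mm above the bench). Axes as the hub's.
- hub_rim (a point): Centre of the hub's upper rim, 56 mm above its underside: 98 mm above the bench at the start, 74 mm when seated. The top 25 mm are plain and round, 54 mm across: gripped there from above, the hub turns with the fingers by friction. The mouth is 44 mm wide and 16 mm deep down to the bore.
- cap: Loose round cap of turned wood, 84 mm wide, 48 mm tall, about 0.14 kg. From below: spigot radius 19.5 mm (0 to 8 mm), flange radius 42 mm (to 14 mm), neck radius 9 mm (to 28 mm), knob radius 15 mm (to 48 mm; grip it at 40 mm). Starts upright on the bench left or right of the stand. Seated, its origin is 48 mm above the hub's. Origin: centre of the spigot's underside; z up.
- size_jar: Bystander: closed glass jar with a white lid, 60 mm wide, 75 mm tall, loose, on the side of the stand where the cap is not. Origin: centre of its underside.
- masking_tape: Bystander: roll of paper tape lying flat behind the stand, 94 mm diameter, 19 mm tall, loose. Origin: centre of its underside.
- leather_block: Bystander: brown leather-covered block behind the stand, 41 x 62 x 22 mm, loose. Origin: centre of its underside.
There are look-alikes about, which are no part of the job. What is shaped like the cap but blue is not meant. Leave any red look-alike of the hub alone.

How it is judged (in metres and radians):
On the way:
1. the hub is fully down on the stand with its tabs in the keyways, the cap not yet on it (z of hub in the frame of stand below 0.0205 m and horizontal distance between hub and stand below 0.004 m and angle between the x axis of hub and the x axis of stand, either way round below 0.22 rad and angle between hub's own z axis and vertical below 0.06 rad and horizontal distance between cap and hub above 0.06 m), for 0.2 s.
At the end, for the whole second after the job is handed in: Hub down on the bearing ring (origin under 20.5 mm above the stand's, within 4 mm of its axis, tabs within 0.22 rad of the keyways); cap on it (origin 45 to 50.5 mm above the hub's, within 6 mm of its axis, upright); both tilted under 0.06 rad and at rest (under 20 mm/s) (z of hub in the frame of stand below 0.0205 m and horizontal distance between hub and stand below 0.004 m and angle between the x axis of hub and the x axis of stand, either way round below 0.22 rad and angle between each of hub, cap's own z axis and vertical below 0.06 rad and z of cap in the frame of hub between 0.045 and 0.0505 m and horizontal distance between cap and hub below 0.006 m and linear speed of each of cap, hub below 0.02 m/s); the robot touches nothing.
It fails at once if the cap is dropped or slammed onto the hub (faster than 0.45 m/s close to it) (horizontal distance between cap and hub below 0.04 m and z of cap in the frame of hub below 0.08 m and linear speed of cap above 0.45 m/s).
It fails at once if the jar, the tape roll or the leather block is moved by more than 30 mm (distance of any of size_jar, masking_tape, leather_block from where it was at the start of the episode above 0.03 m).
It also fails if it takes over 51 s, if anything falls off the work surface, if the arm or the gripper's body presses on something with over 40 N, if the wrist force passes 120 N, or if a joint passes its speed limit or range.

## Working session

There is one attempt and no reset: what is moved stays moved. The work goes in short steps, Python scripts to look and compute and a tool call to move; the robot and the scene stay as the last step left them, time stands still between calls to the robot, and variables do not carry over. Pictures are saved under pics/ and viewed, at most 10 in all, crops included, and the job is handed in when it is done.

Besides the shell and the picture viewer there is one more tool, called after "Call:" as name(argument=value, ...) on one line, values as JSON. send_rows: Moves the arm, as the interface text tells. Its arguments: {"type":"object","properties":{"moves":{"type":"array"},"squeeze":{"type":"number"}},"required":["moves"]}

```bash
mkdir -p pics; cat > h.py <<'E'
import numpy as np, cv2
from scipy.spatial.transform import Rotation as R
from workcell import *
def att(c):
    a=np.array(c["attitude"],float)
    return a if a.shape==(3,3) else R.from_rotvec(a).as_matrix()
def ray(c,px):  # px row,col -> origin, world dir
    K=np.array(c["camera_matrix"]); d=np.array([c["k1"],0,0,0,0.])
    u=cv2.undistortPoints(np.array([[[px[1],px[0]]]],float),K,d)[0,0]
    return np.array(c["xyz"],float), att(c)@np.array([u[0],-u[1],-1])
def at_z(c,px,z):
    o,d=ray(c,px); return o+d*(z-o[2])/d[2]
def proj(c,P):
    p=att(c).T@(np.array(P,float)-np.array(c["xyz"]))
    q,_=cv2.projectPoints(np.array([[p[0],-p[1],-p[2]]]),np.zeros(3),np.zeros(3),np.array(c["camera_matrix"]),np.array([c["k1"],0,0,0,0.])); return q[0,0][::-1]
E
python3 - <<'E'
from h import *
s=get_state(); print({k:np.round(v,3) for k,v in s.items()}, nose_length)
T={"stand":18,"hub":42,"hub_rim":98,"cap":14,"size_jar":75,"masking_tape":19,"leather_block":22}
cs=[]
for n in("scene","top"):
    c=camera(n); cs.append(c["color"]); print(n,c["xyz"],c["attitude"],c["camera_matrix"],c["k1"])
    for t,z in T.items():
        for r in search_frame(t,c)[:4]: print(t,np.round(r["score"],2),np.round(r["pixel"]),np.round(at_z(c,r["pixel"],z)))
    np.save(n+".npy",c["color"])
    cv2.imwrite(f"pics/{n}0.png",cv2.resize(c["color"],(800,600),interpolation=3))
E
```

```text
{'clock': np.float64(0.0), 'q': array([ 1.185,  0.707, -0.028,  1.485,  0.022,  0.951, -0.076]), 'qvel': array([-0.003, -0.001,  0.   ,  0.   , -0.   , -0.   ,  0.   ]), 'effort': array([ 2.0000e-03, -8.8319e+01,  1.2350e+00, -2.3617e+01,  1.7000e-02,
        6.0000e-03,  0.0000e+00]), 'position': array([ 193.708, -541.112,  247.832]), 'eef_rot': array([-3.094, -0.537,  0.   ]), 'force': array([-0.173,  0.086,  0.57 ]), 'wrist_torque': array([ 0.02 , -0.016, -0.009]), 'grip_force': np.float64(0.0), 'opening': np.float64(85.72)} 17.0
scene [200.80697075 498.80214343 707.1069034 ] [ 0.32506817 -0.98393157 -2.27640146] [[359.84493171   0.         254.24471317]
 [  0.         359.84493171 191.37804451]
 [  0.           0.           1.        ]] -0.05386232649199719
stand 0.89 [217. 282.] [533. -40.  18.]
stand 0.56 [201. 284.] [562. -91.  18.]
hub 0.85 [184. 217.] [727.  -4.  42.]
hub 0.69 [197. 281.] [565. -77.  42.]
hub_rim 0.91 [199. 282.] [528. -25.  98.]
hub_rim 0.91 [179. 221.] [687.  19.  98.]
cap 0.91 [298. 208.] [517. 247.  14.]
cap 0.57 [248. 233.] [564. 113.  14.]
size_jar 0.8
[... 343 characters left out ...]
7514]
 [  0.           0.           1.        ]] -0.020271619605080376
stand 0.57 [215. 262.] [550. -57.  18.]
stand 0.32 [216. 269.] [547. -77.  18.]
hub 0.61 [216. 268.] [547. -74.  42.]
hub 0.61 [140. 251.] [764. -23.  42.]
hub 0.53 [217. 260.] [543. -52.  42.]
hub_rim 0.76 [215. 268.] [549. -73.  98.]
hub_rim 0.55 [141. 250.] [749. -21.  98.]
cap 0.69 [224. 158.] [519. 243.  14.]
cap 0.65 [211. 205.] [558. 109.  14.]
cap 0.41 [218. 269.] [539. -79.  14.]
size_jar 0.57 [226. 319.] [ 520. -213.   75.]
masking_tape 0.57 [140. 302.] [ 770. -173.   19.]
masking_tape 0.57 [140. 207.] [764. 105.  19.]
masking_tape 0.22 [216. 267.] [546. -71.  19.]
leather_block 0.66 [140. 210.] [764.  98.  22.]
```

View pics/scene0.png

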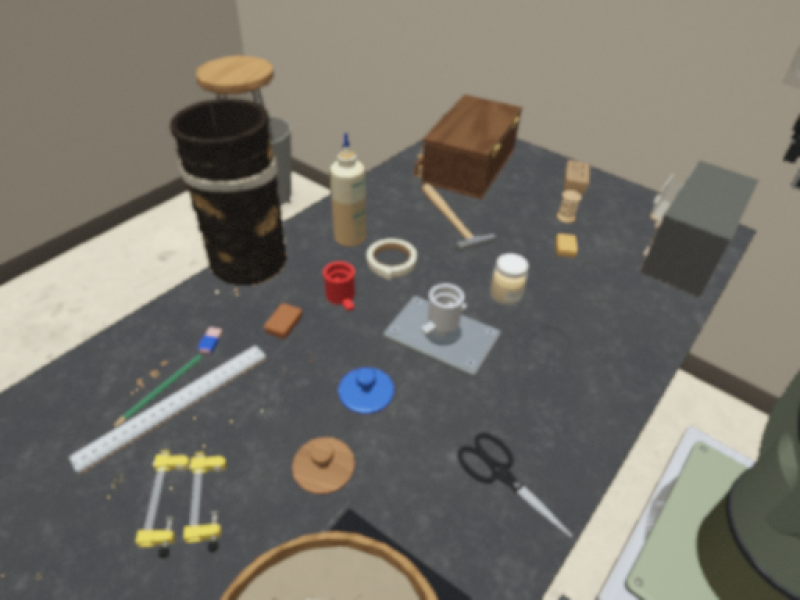

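View pics/top0.png

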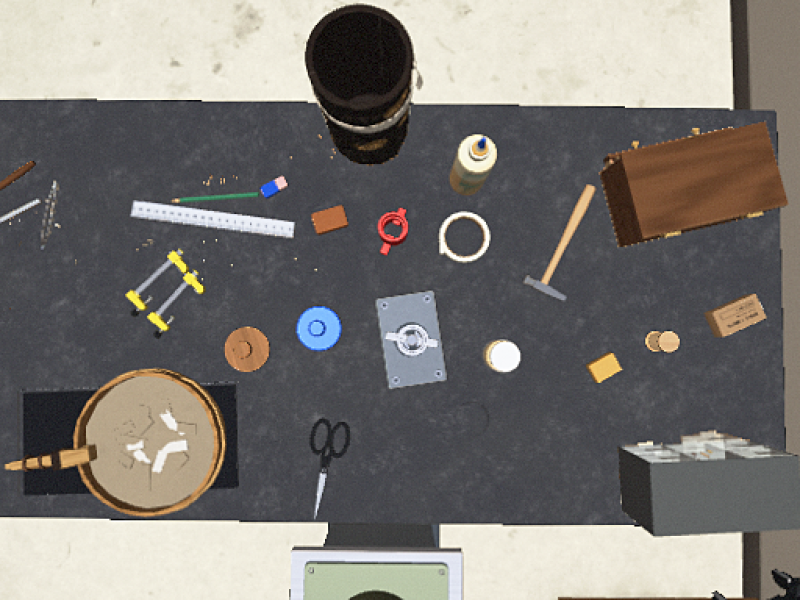

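The top view shows the grey hub on the stand at about raw (217,263) and its red look-alike at (146,251). The wooden cap is at (224,158) and the blue one at (210,204). The jar is at (227,321), the tape at (151,297) and the leather block at (140,210). By the description I want the grey hub and the wooden cap. Next is a close crop to check that and measure the angles.

```bash
python3 - <<'E'
from h import *
c=camera("top"); im=c["color"]
cv2.imwrite("pics/crop1.png",cv2.resize(im[180:256,140:300],(800,380),interpolation=cv2.INTER_CUBIC))
s=camera("scene")
np.save("topc.npy",c,allow_pickle=True);np.save("scenec.npy",s,allow_pickle=True)
print(im[205:230,245:283].astype(int).mean(2).astype(int))
hsv=cv2.cvtColor(im,cv2.COLOR_BGR2HSV)
# plate: grey & brighter than bench
g=im.astype(int).mean(2); m=((g>95)).astype(np.uint8); m[:, :235]=0;m[:,290:]=0;m[:180]=0;m[255:]=0
cn=max(cv2.findContours(m,0,1)[0],key=cv2.contourArea)
b=cv2.boxPoints(cv2.minAreaRect(cn)); P=np.array([at_z(c,(y,x),14)for x,y in b]); print("plate corners",P.round(1),"mean",P.mean(0),np.linalg.norm(np.diff(P,axis=0),axis=1))
e=P[1]-P[0];f=P[2]-P[1];L=e if np.linalg.norm(e)>np.linalg.norm(f) else f
print("stand x angle",np.arctan2(L[1],L[0]))
# cap wooden
for cc,nm in((c,"top"),(s,"scene")):
    h=cv2.cvtColor(cc["color"],cv2.COLOR_BGR2HSV)
    m=((h[...,0]<20)&(h[...,1]>85)&(h[...,2]>60)).astype(np.uint8)
    n,l,st,ce=cv2.connectedComponentsWithStats(m)
    r,q=(224,158)if nm=="top" else(298,208)
    k=np.bincount(l[r-6:r+7,q-6:q+7].ravel(),minlength=n);k[0]=0;k=k.argmax()
    print(nm,"cap",st[k],ce[k],at_z(cc,ce[k][::-1],14))
    cn=cv2.findContours((l==k).astype(np.uint8),0,1)[0][0]
    el=cv2.fitEllipse(cv2.convexHull(cn)); print(el, at_z(cc,el[0][::-1],14))
E
```

```text
[[164 163 162 160 163 163 164 162 160 163 163 163 165 161 163 166 165 170
  170 171 164 164 165 164 165 162 161 162 159 161 159 159 159 161 151  95
   72  76]
 [159 160 162 166 165 164 170 163 163 164 164 162 164 169 159 128 124 101
  100  98 117 150 163 163 163 162 159 158 159 158 158 155 154 159 163 123
   65  73]
 [162 160 164 164 164 163 162 162 162 165 165 163 158 121  90  68  75  94
  107 111 111 105  86 132 167 169 161 158 160 159 157 158 160 159 165 146
   65  75]
 [161 161 164 160 160 164 165 163 165 167 157 120 101  55  74 198 252 249
  249 249 247 253 245 104 105 146 164 166 158 159 156 158 156 159 161 139
   54  79]
 [163 158 160 158 159 162 166 162 169 163 131  71  95 195 251 244 235 206
  210 190 198 247 250 251 243 104 120 164 159 160 160 160 159 161 160 139
   50  73]
 [158 161 163 159 158 166 170 166 157 113  79 122 224 246 246 252 252 248
  223 222 230 238 195 234 251 224  93 123 160 160 162 155 157 155 163 148
   72  77]
 [164 162 159 160 158 160 165 165 153  89 119 226 245 234 237 167 123 116
   95  97 106 152 206 239 217 250 223 112 156 157 154 159 158 158 164 15
[... 2897 characters left out ...]
9    9.6   14. ]
 [ 636.1 -100.2   14. ]
 [ 469.1 -127.2   14. ]
 [ 451.3  -18.3   14. ]] mean [543.62497364 -59.03998053  14.        ] [111.29624493 169.18747434 110.34366465]
stand x angle -2.9815309054544894
top cap [144 209  29  29 659] [157.64036419 223.04704097] [521.35833386 245.12310793  14.        ]
((157.58143615722656, 223.07806396484375), (28.669954299926758, 29.01543426513672), 31.49106216430664) [521.26620661 245.29185823  14.        ]
scene cap [ 187  280   40   36 1133] [206.49161518 297.51632833] [519.21573017 248.86915084  14.        ]
((206.49818420410156, 297.509033203125), (35.54408645629883, 40.07948303222656), 68.94596862792969) [519.21735182 248.84770559  14.        ]
```

View pics/crop1.png

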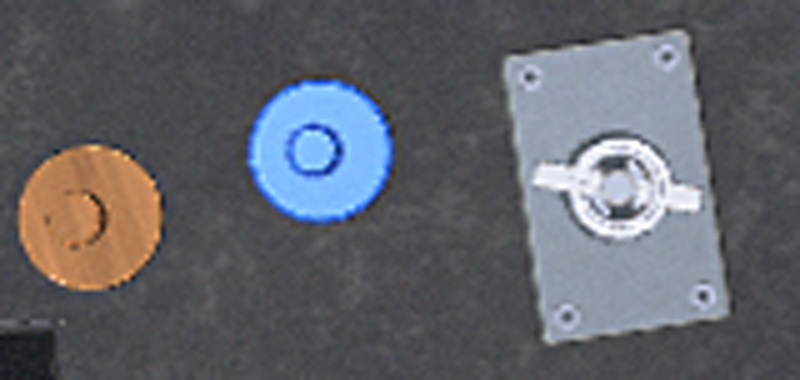

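The crop confirms the choices. The wooden cap is at the left and the blue one beside it. The grey hub sits on the stand, with its lugs at crop (548,176) and (685,200), roughly across the plate's long side.

That puts the stand at about (543.6,-59) with its x at 0.160 rad, and the hub at about 1.40 rad. It needs about -1.24 rad. I'll move over now.

Call:
send_rows(moves=[0,0,0,0.77,-0.525,0,1,0,0,0,0.77,-0.525,0,1,0,0,0,0.77,-0.525,0,1,0,0,0,0.77,-0.525,0,1,0,0,0,0.77,-0.525,0,1,0,0,0,0.77,-0.525,0,1,0,0,0,0.77,-0.525,0,1,0,0,0,0.77,-0.525,0,1,0,0,0,0.77,-0.525,0,1,0,0,0,0.77,-0.525,0,1,0,0,0,0.77,-0.525,0,1,0,0,0,0.77,-0.525,0,1], squeeze=30)

```text
clock: 1.9
position: [457.7, -177.8, 248.4]
eef_rot: [3.095, 0.537, 0.0]
force: [1.4, -0.8, -0.5]
opening: 85.5
grip_force: 0.0
```

```bash
cat > w.py <<'E'
from h import *
import sys
def where(tgt=None,z=None):
    s=get_state(); M=R.from_rotvec(s["eef_rot"]).as_matrix()
    print("t",round(float(s["clock"]),2),"p",np.round(s["position"],1),"yaw_y",round(np.arctan2(M[1,1],M[0,1]),3),"zaxis",M[:,2].round(3),"q",np.round(s["q"],2),"F",np.round(s["force"],1),"T",np.round(s["wrist_torque"],2),"open",s["opening"],s["grip_force"])
    if tgt is not None: print("to go, tool units:",(M.T@(np.array(tgt)-s["position"])/40).round(3))
if __name__=="__main__":
    where(*([[float(a) for a in sys.argv[1:4]]] if len(sys.argv)>3 else []))
E
python3 w.py 543.6 -59 247
python3 - <<'E'
from h import *
c=np.load("topc.npy",allow_pickle=True).item(); s=np.load("scenec.npy",allow_pickle=True).item()
# lug ends from bright pixels in annulus
ctr=np.array([543.6,-59.])
im=cv2.resize(c["color"],None,fx=1,fy=1).astype(float).mean(2)
v=[]
for r in range(200,236):
  for q in range(238,290):
    p=at_z(c,(r,q),52)[:2]-ctr; d=np.hypot(*p)
    if 31<d<48 and im[r,q]>205: v.append(p)
v=np.array(v); a=np.arctan2(v[:,1],v[:,0]); print("lugs",len(v),"angle",np.angle(np.exp(2j*a).mean())/2, "mean",v.mean(0), np.angle(np.exp(1j*a)[v[:,1]>0].mean()),np.angle(np.exp(1j*a)[v[:,1]<0].mean()))
print("plate corners predicted in scene",[proj(s,p).round(1).tolist() for p in([617.9,9.6,14],[636.1,-100.2,14],[469.1,-127.2,14],[451.3,-18.3,14])], "mouth",proj(s,[543.6,-59,98]).round(1))
cv2.imwrite("pics/crop2.png",cv2.resize(s["color"][170:250,235:335],(800,640),interpolation=cv2.INTER_CUBIC)[:600])
E
```

```text
t 1.9 p [ 457.7 -177.8  248.4] yaw_y -1.227 zaxis [ 0. -0. -1.] q [ 0.28  0.58  0.05  1.78 -0.04  0.77 -0.88] F [ 1.4 -0.8 -0.5] T [-0.04 -0.08  0.01] open 85.48421324351423 0.0
to go, tool units: [ 3.022 -2.072  0.037]
lugs 50 angle 1.4170051972705413 mean [-0.53704631 -3.14956706] 1.4170843796163077 -1.7246509997558963
plate corners predicted in scene [[213.0, 244.4], [188.2, 264.9], [211.1, 320.5], [239.0, 303.1]] mouth [188.8 285.3]
```

View pics/crop2.png

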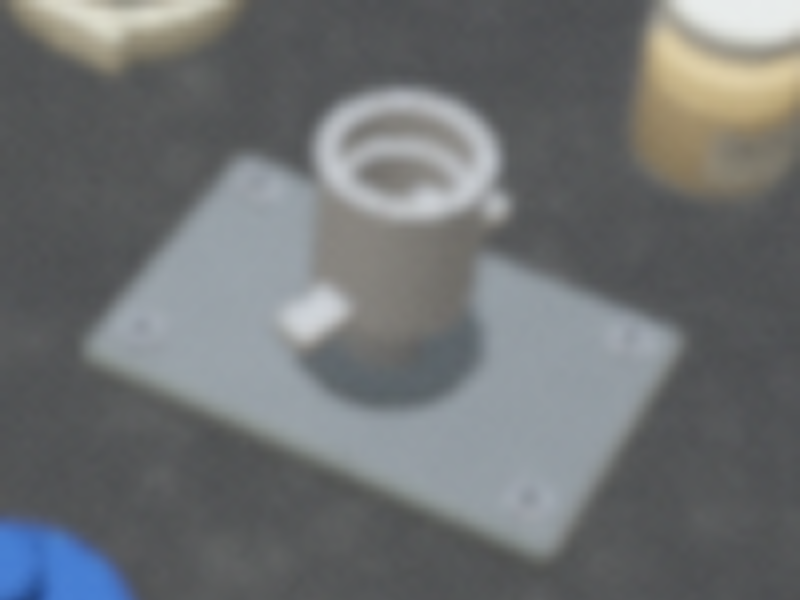

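Call:
send_rows(moves=[0,0,0,0.755,-0.525,0,1,0,0,0,0.755,-0.525,0,1,0,0,0,0.755,-0.525,0,1,0,0,0,0.755,-0.525,0,1,0,0,-1,0,0,0.3,1,0,0,-1,0,0,0.3,1,0,0,-1,0,0,0.3,1,0,0,-1,0,0,0.3,1,0,0,-1,0,0,0.3,1,0,0,-1,0,0,0.3,1,0,0,-1,0,0,0.3,1,0,0,-1,0,0,0.3,1])

```text
clock: 2.9
position: [542.3, -59.7, 151.8]
eef_rot: [-2.604, -1.756, -0.001]
force: [0.1, -1.5, -0.8]
opening: 85.4
grip_force: 0.0
```

Call:
send_rows(moves=[0,0,-1,0,0,0,1,0,0,-1,0,0,0,1,0,0,-1,0,0,0,1,0,0,-0.7,0,0,0,1,0,0,0,0,0,0,1,0,0,0,0,0,0,1])

```text
clock: 3.4
position: [542.3, -59.8, 152.3]
eef_rot: [-2.226, -2.216, -0.0]
force: [-0.3, 0.4, 0.4]
opening: 85.3
grip_force: 0.0
```

```bash
python3 w.py 543.5 -58.3 84
```

```text
t 3.4 p [542.3 -59.8 152.3] yaw_y -0.005 zaxis [ 0.  0. -1.] q [ 0.2   0.8  -0.28  1.7   0.32  0.68 -0.25] F [-0.3  0.4  0.4] T [-0.02  0.03  0.06] open 85.28109916885441 0.0
to go, tool units: [0.037 0.03  1.708]
```

Call:
send_rows(moves=[0,0,0,0.04,0.03,0.3,1,0,0,0,0,0,0.4,1,0,0,0,0,0,0.4,1,0,0,0,0,0,0.4,1,0,0,0,0,0,0.2,1,0,0,0,0,0,0,1])

```text
clock: 3.9
position: [542.9, -58.0, 83.0]
eef_rot: [-2.224, -2.217, 0.002]
force: [0.3, 0.3, 0.0]
opening: 85.4
grip_force: 0.0
```

Call:
send_rows(moves=[0,0,0,0,0,0,0.75,0,0,0,0,0,0,0.7,0,0,0,0,0,0,0.65,0,0,0,0,0,0,0.6,0,0,0,0,0,0,0.55,0,0,0,0,0,0,0.5,0,0,0,0,0,0,0.5], squeeze=30)

```text
clock: 4.48
position: [543.6, -58.2, 85.3]
eef_rot: [2.223, 2.218, 0.001]
force: [-1.8, -0.0, 9.7]
opening: 53.9
grip_force: 29.6
```

```bash
python3 w.py
```

```text
t 4.48 p [543.6 -58.2  85.3] yaw_y -0.002 zaxis [ 0.001 -0.    -1.   ] q [ 0.17  0.91 -0.23  1.75  0.36  0.52 -0.29] F [-1.8 -0.   9.7] T [ 0.    0.75 -0.01] open 53.86611618592548 29.561348925344646
```

Call:
send_rows(moves=[0,0,0.5,0,0,-0.03,0.5,0,0,0.9,0,0,0,0.5,0,0,0.9,0,0,0,0.5,0,0,0.9,0,0,0,0.5,0,0,0.9,0,0,0,0.5,0,0,0.9,0,0,0,0.5,0,0,0.9,0,0,0,0.5,0,0,0.9,0,0,0,0.5,0,0,0.9,0,0,0,0.5,0,0,0.9,0,0,0,0.5,0,0,0.9,0,0,0,0.5,0,0,0.9,0,0,0,0.5])

```text
clock: 5.48
position: [543.6, -58.0, 85.9]
eef_rot: [-3.053, -0.739, -0.001]
force: [-0.6, -0.2, -3.9]
opening: 53.8
grip_force: 32.3
```

Call:
send_rows(moves=[0,0,0.9,0,0,0,0.5,0,0,0.7,0,0,0,0.5,0,0,0,0,0,0,0.5,0,0,0,0,0,0,0.5])

```text
clock: 5.82
position: [543.5, -58.0, 85.8]
eef_rot: [-3.103, -0.492, -0.0]
force: [0.5, -0.2, -5.1]
opening: 53.9
grip_force: 32.4
```

```bash
python3 w.py; python3 - <<'E'
from h import *
c=camera("scene"); cv2.imwrite("pics/s3.png",cv2.resize(c["color"][150:250,220:345],(800,600),interpolation=2))
E
```

```text
t 5.82 p [543.5 -58.   85.8] yaw_y -1.256 zaxis [ 0.  0. -1.] q [ 0.01  0.91  0.08  1.75 -0.13  0.49 -1.08] F [ 0.5 -0.2 -5.1] T [0.02 0.04 0.03] open 53.93115489514204 32.40531088784337
```

View pics/s3.png

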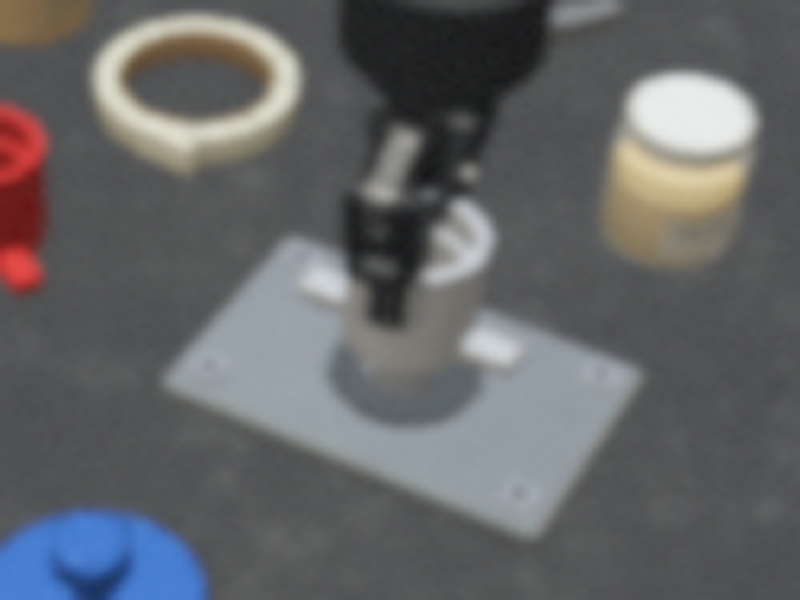

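The hub turned with the gripper and its lugs now lie along the plate's long side, at crop (322,283) and (490,347). It is held slightly off the shoulder, so I'll lower it.

Call:
send_rows(moves=[0,0,0,0,0,0.05,0.5,0,0,0,0,0,0.05,0.5,0,0,0,0,0,0.05,0.5,0,0,0,0,0,0.05,0.5])

```text
clock: 6.2
position: [543.4, -58.1, 77.2]
eef_rot: [-3.103, -0.489, 0.0]
force: [-0.2, 0.0, -4.0]
opening: 53.6
grip_force: 32.4
```

It has gone in, with no resistance after 8.6 mm.

Call:
send_rows(moves=[0,0,0,0,0,0.08,0.5,0,0,0,0,0,0.08,0.5,0,0,0,0,0,0.08,0.5,0,0,0,0,0,0.08,0.5,0,0,0,0,0,0.07,0.5,0,0,0,0,0,0,0.5])

```text
clock: 6.7
position: [543.5, -58.0, 61.7]
eef_rot: [-3.103, -0.489, -0.0]
force: [0.1, -0.1, -3.6]
opening: 53.9
grip_force: 32.4
```

Call:
send_rows(moves=[0,0,0,0,0,0.03,0.5,0,0,0,0,0,0.03,0.5,0,0,0,0,0,0,0.5])

```text
clock: 6.95
position: [543.6, -57.8, 60.9]
eef_rot: [-3.103, -0.489, -0.002]
force: [-8.3, 3.6, 32.4]
opening: 53.5
grip_force: 35.7
```

Call:
send_rows(moves=[0,0,0,0,0,0,0.7,0,0,0,0,0,0,0.8,0,0,0,0,0,0,1,0,0,0,0,0,0,1,0,0,0,0,0,-0.3,1,0,0,0,0,0,-0.8,1,0,0,0,0,0,-0.8,1,0,0,0,0,0,-0.8,1])

```text
clock: 7.62
position: [543.1, -58.2, 169.6]
eef_rot: [-3.103, -0.488, 0.0]
force: [-0.3, 0.8, -0.3]
opening: 85.5
grip_force: 0.0
```

```bash
python3 w.py 520.3 247 170; python3 - <<'E'
from h import *
c=camera("scene"); cv2.imwrite("pics/s4.png",cv2.resize(c["color"][150:250,220:345],(800,600),interpolation=2))
for z in(74,98): print(z,proj(c,[543.5,-58,z]))
E
```

```text
t 7.62 p [543.1 -58.2 169.6] yaw_y -1.259 zaxis [-0.  0. -1.] q [-0.01  0.77  0.11  1.69 -0.12  0.68 -1.1 ] F [-0.3  0.8 -0.3] T [ 0.04 -0.02  0.  ] open 85.45265928343711 0.0
to go, tool units: [ 1.8   -7.436 -0.01 ]
74 [195.97838865 284.3389238 ]
98 [189.05530801 285.11155205]
```

View pics/s4.png

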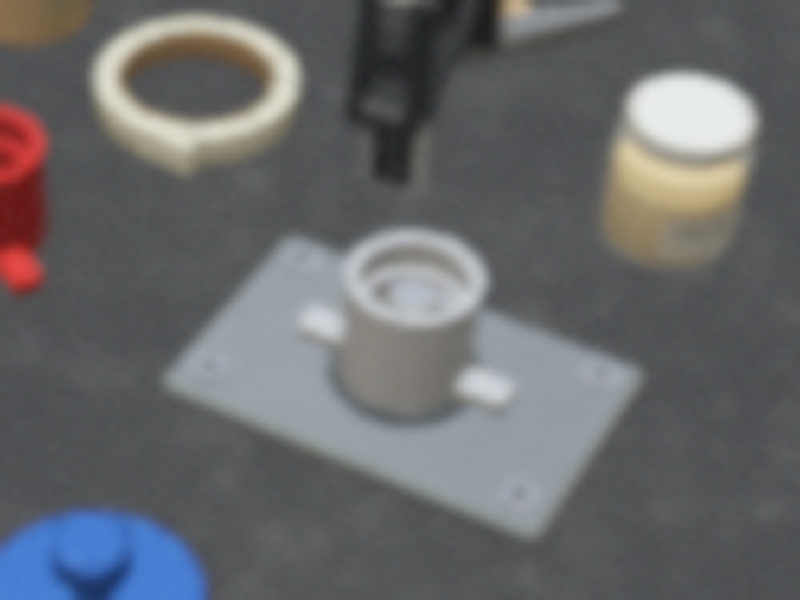

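The hub is seated: its mouth centre is at raw (196,285), matching a 74 mm rim at (543.5,-58). Next is the cap. I'll grip it twice, 90° apart, so it is centred both ways.

Call:
send_rows(moves=[0,0,0,0.225,-0.93,0,1,0,0,0,0.225,-0.93,0,1,0,0,0,0.225,-0.93,0,1,0,0,0,0.225,-0.93,0,1,0,0,0,0.225,-0.93,0,1,0,0,0,0.225,-0.93,0,1,0,0,0,0.225,-0.93,0,1,0,0,0,0.225,-0.93,0,1,0,0,0,0,0,0.8,1,0,0,0,0,0,0.8,1,0,0,0,0,0,0,1])

```text
clock: 8.58
position: [518.4, 247.0, 99.8]
eef_rot: [3.101, 0.49, -0.009]
force: [-0.6, -1.2, -1.4]
opening: 85.3
grip_force: 0.0
```

```bash
python3 w.py 520.3 247 38
```

```text
t 8.58 p [518.4 247.   99.8] yaw_y -1.257 zaxis [-0.006 -0.003 -1.   ] q [-0.58  0.92  0.16  1.63 -0.23  0.61 -1.55] F [-0.6 -1.2 -1.4] T [-0.1   0.02 -0.04] open 85.33520335518986 0.0
to go, tool units: [0.055 0.013 1.544]
```

Call:
send_rows(moves=[0,0,0,0,0,0,1,0,0,0,0.04,0,0.5,1,0,0,0,0,0,0.5,1,0,0,0,0,0,0.4,1,0,0,0,0,0,0.1,1,0,0,0,0,0,0,1])

```text
clock: 9.08
position: [522.6, 247.5, 44.7]
eef_rot: [-3.103, -0.488, -0.001]
force: [-0.3, 0.9, 0.1]
opening: 85.3
grip_force: 0.0
```

```bash
python3 w.py 520.3 247 38
```

```text
t 9.08 p [522.6 247.5  44.7] yaw_y -1.259 zaxis [ 0.  0. -1.] q [-0.57  1.01  0.14  1.65 -0.24  0.5  -1.54] F [-0.3  0.9  0.1] T [ 0.03  0.02 -0.03] open 85.26046315181621 0.0
to go, tool units: [-0.058 -0.005  0.167]
```

Call:
send_rows(moves=[0,0,0,0,0,0,0.7,0,0,0,0,0,0,0.6,0,0,0,0,0,0,0.5,0,0,0,0,0,0,0.45,0,0,0,0,0,0,0.4,0,0,0,0,0,0,0.35,0,0,0,0,0,0,0.3,0,0,0,0,0,0,0.3,0,0,0,0,0,0,0.3,0,0,0,0,0,0,0.3], squeeze=20)

```text
clock: 9.92
position: [522.1, 247.8, 43.9]
eef_rot: [-3.103, -0.489, -0.0]
force: [-1.6, -0.5, 6.3]
opening: 28.9
grip_force: 19.3
```

Call:
send_rows(moves=[0,0,0,0,0,0,0.6,0,0,0,0,0,0,0.9,0,0,0,0,0,0,0.9,0,0,-1,-0.03,0,0,0.9,0,0,-1,0,0,0,0.9,0,0,-1,0,0,0,0.9,0,0,-1,0,0,0,0.9,0,0,-1,0,0,0,0.9,0,0,-1,0,0,0,0.9,0,0,-1,0,0,0,0.9,0,0,-1,0,0,0,0.9,0,0,-1,0,0,0,0.9])

```text
clock: 10.92
position: [520.9, 247.3, 43.5]
eef_rot: [-2.539, -1.851, 0.0]
force: [0.5, -0.5, 0.2]
opening: 76.8
grip_force: 0.0
```

Call:
send_rows(moves=[0,0,-1,0,0,0,0.9,0,0,-1,0,0,0,0.9,0,0,-1,0,0,0,0.9,0,0,-1,0,0,0,0.9,0,0,-1,0,0,0,0.9,0,0,-1,0,0,0.12,0.9,0,0,0,0,0,0,0.7,0,0,0,0,0,0,0.6,0,0,0,0,0,0,0.5,0,0,0,0,0,0,0.45,0,0,0,0,0,0,0.4,0,0,0,0,0,0,0.35])

```text
clock: 11.92
position: [520.9, 247.4, 38.9]
eef_rot: [1.85, 2.539, 0.0]
force: [-1.7, -0.2, 0.9]
opening: 30.4
grip_force: 0.6
```

Call:
send_rows(moves=[0,0,0,0,0,0,0.3,0,0,0,0,0,0,0.3,0,0,0,0,0,0,0.3,0,0,0,0,0,0,0.3], squeeze=30)

```text
clock: 12.25
position: [520.8, 247.4, 39.0]
eef_rot: [-1.849, -2.539, 0.0]
force: [-3.1, -0.3, 6.2]
opening: 28.9
grip_force: 29.3
```

```bash
python3 w.py 543.5 -58 130
```

```text
t 12.25 p [520.8 247.4  39. ] yaw_y 0.312 zaxis [-0.  0. -1.] q [-0.39  1.02 -0.22  1.65  0.39  0.52 -0.54] F [-3.1 -0.3  6.2] T [-0.14  0.52 -0.05] open 28.87543933641975 29.33401176414918
to go, tool units: [-7.441 -1.802 -2.276]
```

Call:
send_rows(moves=[0,0,0,0,0,-0.3,0.3,0,0,0,0,0,-0.7,0.3,0,0,0,0,0,-0.8,0.3,0,0,0,0,0,-0.8,0.3,0,0,0,0,0,-0.4,0.3,0,0,0,0,0,0,0.3])

```text
clock: 12.75
position: [522.0, 247.9, 163.0]
eef_rot: [1.848, 2.537, 0.008]
force: [-0.4, -0.1, 0.1]
opening: 28.8
grip_force: 30.0
```

Call:
send_rows(moves=[0,0,0,-0.4,-0.1,0,0.3,0,0,0,-0.7,-0.17,0,0.3,0,0,0,-0.8,-0.19,0,0.3,0,0,0,-0.8,-0.19,0,0.3,0,0,0,-0.8,-0.19,0,0.3,0,0,0,-0.8,-0.19,0,0.3,0,0,0,-0.8,-0.19,0,0.3,0,0,0,-0.8,-0.19,0,0.3,0,0,0,-0.7,-0.17,0,0.3,0,0,0,-0.5,-0.13,0,0.3,0,0,0,-0.14,-0.09,0,0.3,0,0,0,0,0,0,0.3])

```text
clock: 13.75
position: [540.8, -52.1, 158.5]
eef_rot: [-1.852, -2.537, 0.001]
force: [0.0, 0.1, -1.7]
opening: 28.3
grip_force: 30.0
```

```bash
python3 w.py 543.5 -58 120; python3 - <<'E'
from h import *
c=camera("scene"); cv2.imwrite("pics/s5.png",cv2.resize(c["color"][130:250,220:370],(800,600),interpolation=2))
E
```

```text
t 13.75 p [540.8 -52.1 158.5] yaw_y 0.31 zaxis [-0.001 -0.    -1.   ] q [ 0.23  0.8  -0.37  1.7   0.4   0.71 -0.03] F [ 0.   0.1 -1.7] T [-0.03 -0.    0.01] open 28.305500338715316 29.98696032911539
to go, tool units: [-0.16   0.02   0.961]
```

View pics/s5.png

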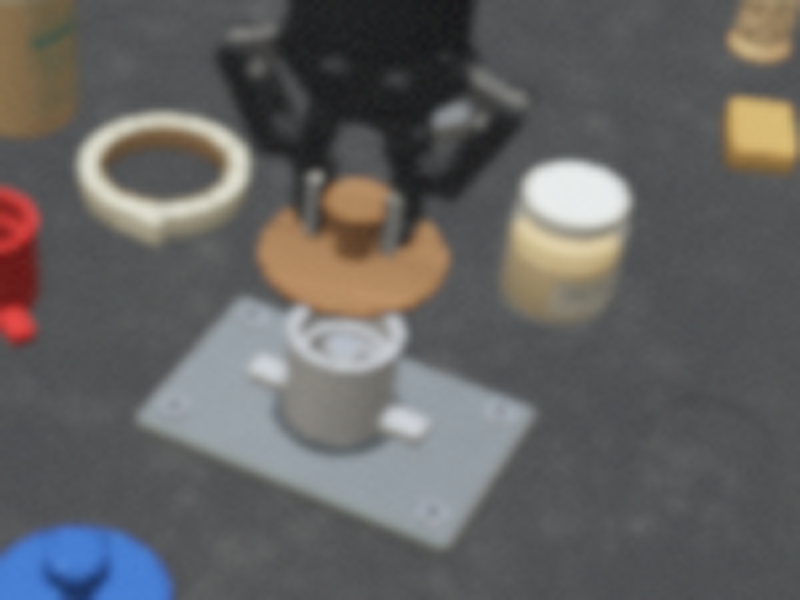

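The cap is held level above the hub, with its flange at crop (353,250) over the mouth at (347,333). I'll correct the offset and lower it slowly.

Call:
send_rows(moves=[0,0,0,-0.16,0.02,0.2,0.3,0,0,0,0,0,0.2,0.3,0,0,0,0,0,0.2,0.3,0,0,0,0,0,0.2,0.3,0,0,0,0,0,0.1,0.3,0,0,0,0,0,0,0.3])

```text
clock: 14.3
position: [543.7, -55.8, 121.5]
eef_rot: [-1.847, -2.539, 0.001]
force: [0.4, 0.6, -1.7]
opening: 28.7
grip_force: 30.0
```

```bash
python3 w.py 543.5 -58 105
```

```text
t 14.3 p [543.7 -55.8 121.5] yaw_y 0.313 zaxis [-0.002  0.    -1.   ] q [ 0.22  0.86 -0.34  1.72  0.44  0.64 -0.05] F [ 0.4  0.6 -1.7] T [-0.03  0.03 -0.  ] open 28.715885889105373 29.978135293058585
to go, tool units: [-0.052 -0.021  0.413]
```

Call:
send_rows(moves=[0,0,0,-0.05,-0.02,0.03,0.3,0,0,0,0,0,0.07,0.3,0,0,0,0,0,0.06,0.3,0,0,0,0,0,0.06,0.3,0,0,0,0,0,0.06,0.3,0,0,0,0,0,0,0.3])

```text
clock: 14.8
position: [543.8, -58.3, 111.1]
eef_rot: [-1.849, -2.54, 0.0]
force: [-0.2, 0.9, -0.3]
opening: 28.5
grip_force: 30.0
```

```bash
python3 w.py 543.5 -58 105
```

```text
t 14.8 p [543.8 -58.3 111.1] yaw_y 0.312 zaxis [-0.  0. -1.] q [ 0.22  0.88 -0.33  1.73  0.45  0.61 -0.05] F [-0.2  0.9 -0.3] T [-0.02  0.07 -0.04] open 28.516486323324266 29.983507178840227
to go, tool units: [ 0.01  -0.006  0.152]
```

Call:
send_rows(moves=[0,0,0,0,0,0.05,0.3,0,0,0,0,0,0.04,0.3,0,0,0,0,0,0.03,0.3,0,0,0,0,0,0,0.3])

```text
clock: 15.13
position: [543.9, -58.3, 106.5]
eef_rot: [-1.849, -2.54, 0.0]
force: [-0.5, 0.2, -1.3]
opening: 28.8
grip_force: 30.0
```

Call:
send_rows(moves=[0,0,0,0,0,0.03,0.3,0,0,0,0,0,0.02,0.3,0,0,0,0,0,0,0.3])

```text
clock: 15.38
position: [544.0, -58.4, 105.0]
eef_rot: [1.849, 2.54, 0.0]
force: [-1.4, -0.3, 4.1]
opening: 28.7
grip_force: 30.4
```

Contact came at the expected height (105 mm), with the spigot in the mouth. I'll release and rise.

Call:
send_rows(moves=[0,0,0,0,0,0,0.4,0,0,0,0,0,0,0.5,0,0,0,0,0,0,0.7,0,0,0,0,0,0,0.9,0,0,0,0,0,0,0.9,0,0,0,0,0,-0.3,0.9,0,0,0,0,0,-0.8,0.9,0,0,0,0,0,-0.8,0.9,0,0,0,0,0,-0.8,0.9,0,0,0,0,0,0,0.9,0,0,0,0,0,0,0.9])

```text
clock: 16.3
position: [544.4, -58.5, 214.0]
eef_rot: [1.848, 2.538, 0.002]
force: [-0.4, -0.2, -0.8]
opening: 77.0
grip_force: 0.0
```

```bash
python3 w.py; python3 - <<'E'
from h import *
c=camera("scene"); cv2.imwrite("pics/s6.png",cv2.resize(c["color"][130:250,220:370],(800,600),interpolation=2))
h=cv2.cvtColor(c["color"],cv2.COLOR_BGR2HSV)
m=((h[...,0]<20)&(h[...,1]>85)&(h[...,2]>60)).astype(np.uint8)
r,q=proj(c,[543.5,-58,80]).astype(int)
n,l,st,ce=cv2.connectedComponentsWithStats(m); k=l[r+2,q]; print(k,st[k])
cn=max(cv2.findContours((l==k).astype(np.uint8),0,1)[0],key=len)
print(cn[:,0].min(0),cn[:,0].max(0))
th=np.linspace(0,6.28,60)
P=np.array([proj(c,[543.8+42*np.cos(t),-58.3+42*np.sin(t),80])[::-1] for t in th]); print("pred",P.min(0),P.max(0))
E
```

```text
t 16.3 p [544.4 -58.5 214. ] yaw_y 0.312 zaxis [ 0.002 -0.    -1.   ] q [ 0.26  0.73 -0.41  1.63  0.36  0.86  0.02] F [-0.4 -0.2 -0.8] T [ 0.02  0.01 -0.01] open 76.97524096437749 0.0
29 [269 181  33  26 643]
[269 181] [301 206]
pred [267.78922719 182.87792906] [301.24419569 206.1993274 ]
```

View pics/s6.png

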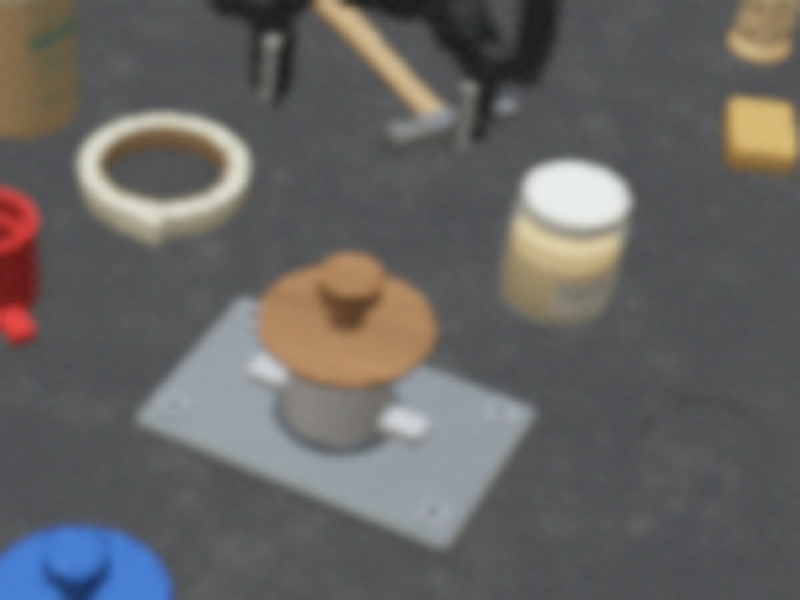

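The cap sits level on the hub, with its flange at crop (348,322) as predicted for a seated cap. The lugs still lie along the plate, and the jar, tape and gripper are all clear. I'm handing it in.

```bash
python3 -c "
from workcell import sign_off; print(sign_off())"
```

```text
the job is handed in; nothing more can be done
None
```

The hub is turned and seated in its keyways, the wooden cap sits level on its rim, and the job was handed in after about 16 s; `sign_off()` returned no verdict, so the result rests on the last camera picture and the contact heights.

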